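# Draw the ammonite sled out of its deep bay with the hooked picker

### The job

Take the hooked picker by its handle, reach into the bay that holds the ammonite sled and drop the hook gently behind the batten at the front of the sled. With the picker alone, draw the sled out of the bay along the ledge until it meets the stop's buffer bar, hold a light but definite pull on it there (about 5 to 8 N) for a second, and leave it touching the bar. Then lay the picker back down flat on the open bench clear of the rack; leave the other sleds, the jar and the stone nodule alone, do not touch the sleds with the gripper, and force nothing.

Things in the scene. Friction and masses are not known exactly. Their poses are not given: they have to be found in the camera images.
- picker: Hooked picker, 0.2 kg, lying flat. Upright dark wooden handle 24 (x) x 30 (y) x 80 (z) mm; origin at the centre of its underside, z up. An 8 mm steel rod, axis 22 mm above the underside, runs along +x to x = 190 mm and turns down into an 8 mm thick prong that ends level with the underside: handle and prong both stand on the bench. Grip the handle above 27 mm height, on any sides.
- hook_tip (a point): The lowest point of the picker's prong, 190 mm along the picker's x from its origin, same height as the handle's underside.
- sled_ammonite: The sled to retrieve: loose plywood board 95 (x) x 52 x 16 mm, 0.4 to 0.6 kg, carrying a round coiled ammonite (about 60 mm across, top 33 mm up). Origin at the centre of the underside, x points deeper into the bay. Batten across the front end: x -47.5 to -39.5 mm, top 28 mm above the underside. Bare board from x = -39.5 to -15 mm, top at 16 mm: the prong goes there.
- sled_tooth: Another sled, same board and batten, carrying a long cone-shaped tooth; lies in another bay, to be left alone.
- sled_vertebrae: Another sled, same board and batten, carrying two short waisted vertebrae in line; lies in another bay, to be left alone.
- rack: Fixed pine rack. Origin on the bench at the middle of the row of mouths; x points into the bays, z up. Three bays centred at y = -68, 0, 68 mm, each 60 mm wide, 200 mm deep, walls 8 mm; floor 12 mm above the bench, barred on top by four 5 mm steel rods along y, from 78 to 83 mm height. An open ledge level with the floors reaches from x = 0 to -170 mm over the full 212 mm width.
- stop: Stop: a strip fixed across the ledge at x = -155 to -170 mm of the rack; origin at the foot of its bay-side face (rack y = 0, z = 12 mm), axes as the rack's. It carries a screw-set buffer bar, full width, top 12 mm above the ledge (24 mm above the bench), whose bay-side face is set anywhere 10 to 45 mm from the origin along +x, firmly; the setting is not reported. The sled stops there.
- sled_front (a point): Foot of the front end of the ammonite sled, 47.5 mm from its origin along -x, axes as the sled's.
- jar: Bystander: closed jar, 52 mm across, 70 mm high.
- nodule: Bystander: stone nodule about 72 mm across, 42 mm high.
Not all that is in view belongs to the job. There is more than one size of the picker; the job needs the largest.

How it is judged:
By the outcome, as a careful person would: the job done as asked, in the order asked, and still so for the second after the job is handed in, with the robot touching nothing.
It also fails if it takes over 64 s, if anything falls off the work surface, if the arm or the gripper's body presses on something with over 40 N, if the wrist force passes 120 N, or if a joint passes its speed limit or range.

### The arm

A 6-joint arm with a two-finger parallel gripper is mounted at the origin on the work surface. World frame = base frame: x ahead of the robot, y to its left, z up, the work surface at z = 0. Lengths are in m, angles in rad, forces in N, time in s.
With the tool pointing down it reaches from about 0.275 to 0.725 m from the base axis. Payload 5.6 kg.
Tool frame: the origin (TCP) lies midway between the tips of the shut fingers; the grasp point (between the pads) lies tcp_to_grasp behind it (tcp_to_grasp is the distance from the TCP to the grasp point, in m); z points along the fingers, y is the line along which they close (so a half turn about z gives the same grasp; the last joint's range is limited). The gripper opens to 85 mm and grips with 20 to 120 N. Pads are 22 mm wide; open, the fingers measure 114 mm over their backs; the gripper's body (76 mm by 85 mm) begins 54 mm behind the grasp point. The pads swing forward as they close: fully open they stand 13 mm farther back than shut.
Start: joints at [-1.059, 0.255, 0.108, 0, -1.424, -0.285], TCP at [0.124, -0.536, 0.231] pointing down, gripper open.
Joint ranges: [-2.95, 2.95], [-1.21, 1.97], [-1.09, 1.5], [-2.87, 1.71], [-2.94, -0.07], [-3.05, 3.05]. Speed limits (rad/s): [2.57, 2.57, 3.14, 3.14, 3.14, 3.14].

### API

Orientations are given as [roll, pitch, yaw] about the fixed x, y, z axes, in that order (R = Rz(yaw) Ry(pitch) Rx(roll)).
In Python, from cell import observe, read_camera, get_calibration, hand_in, tcp_to_grasp gives the robot as it stands.
- The arm moves only by the shell command python3 -m jog 'ROWS' [OPENING] [FORCE]. ROWS is JSON, a list of rows, each an object of numbers: "tx", "ty", "tz": the shift along the tool's x, y, z normalised to -1 to 1, where 1 is 0.04 m; "ax", "ay", "az": the turn, a rotation vector about the tool's x, y, z normalised to -1 to 1, where 1 is 0.15 rad. A call has exactly 10 rows; each row shifts and turns the commanded pose from where the row before left it, along the tool's axes as they then stand; what a row does not reach is not made up. A row lasts 1/8 s, in which the tool goes at most 62.5 mm and 10.7 degrees, less where a joint would pass 70% of its speed; a pose out of reach is approached as far as the arm can. A call with a number of a shift or a turn outside -1 to 1 is refused whole. A call with a gripper value outside its range is refused whole. OPENING is the closure, from -1 (fully open) to 1 (shut), so that 0 is half open, set as the call begins (- or left out, the last holds). The fingers move at their own pace and stop on an object; FORCE is the grip in N (left out, the last holds). Time passes only in rows, so rows that do not move let the fingers close, or fill a call up. It gives the time, the measured TCP pose, the force, the opening and the grip force at its end, in the units of the state.
- observe(): the state, without advancing time (a new reading comes with each control period).
- read_camera(name): name is "scene" or "top" or "wrist"; returns (picture, depth): 400x640x3 uint8, red, green, blue; 400x640 float32, m along the optical axis (not along the pixel's ray), 0 where there is no reading.
- get_calibration(name): a dict with "fov_y" (degrees; the focal length in pixels is half the picture's height over the tangent of half this angle, whatever the lens; pixels are square), "cx", "cy" (the principal point, pixels), "camera_from_world" (4x4, takes a point from world to camera coordinates); the wrist camera has in their place "T_tool_cam" (4x4, takes a point from camera to tool coordinates, whose origin is the TCP and whose axes are the flange's). Camera axes: x right, y down, z forward; pixel columns grow to the right and rows downward; lengths in m; the calibration is good to about 2 mm. A picture is of the moment at which its call begins: read the wrist's pose just before it. get_calibration takes no time and is no camera call.
- hand_in(): hands the job in; it is judged then, once.
The state is a dict: "t": time; "q": joint angles; "qd": joint speeds; "tau": joint torques, N m; "tcp_pos": TCP position; "tool_rot": TCP orientation; "ft_force": force on the tool from outside, world axes, zero at the start; "ft_torque": the same for the moment, N m; "gripper_width": finger opening in m; "gripper_force": force on a finger pad.
Only numpy, scipy, OpenCV 4.12 (cv2) and the standard library are available. Lean on these libraries where they do the work, as an engineer would, in place of code of your own. Each camera call takes 0.05 s, during which the arm holds its last target. There are 200 camera calls.

## Working session

There is one attempt and no reset: what is moved stays moved. The work goes in short steps, Python scripts to look and compute and a shell command to move; the robot and the scene stay as the last step left them, time stands still between calls to the robot, and variables do not carry over. Pictures are saved under pics/ and viewed, at most 13 in all, crops included, and the job is handed in when it is done.

```bash
ls; mkdir -p pics; cat > h.py <<'E'
import numpy as np, cv2
from cell import *
def grab(n,fn=None):
    s=observe(); im,d=read_camera(n); c=get_calibration(n)
    if fn: cv2.imwrite('pics/'+fn,im[:,:,::-1])
    f=200/np.tan(np.radians(c['fov_y'])/2)
    if n=='wrist':
        from scipy.spatial.transform import Rotation as R
        T=np.eye(4); T[:3,:3]=R.from_euler('xyz',s['tool_rot']).as_matrix(); T[:3,3]=s['tcp_pos']
        W=T@np.array(c['T_tool_cam'])
    else: W=np.linalg.inv(np.array(c['camera_from_world']))
    v,u=np.mgrid[:400,:640]
    P=np.stack([(u-c['cx'])/f*d,(v-c['cy'])/f*d,d],-1)@W[:3,:3].T+W[:3,3]
    return im,d,P
E
python3 - <<'E'
from h import *
print(observe(), tcp_to_grasp)
for n in('top','scene'):
    im,d,P=grab(n,n+'1.png'); np.savez(n+'.npz',im=im,d=d,P=P); print({k:v for k,v in get_calibration(n).items() if k[0]!='c' or len(k)<3})
E
```

```text
pics
{'t': 0.0, 'q': array([-1.05940106e+00,  2.55756347e-01,  1.06988129e-01, -4.87552678e-04,
       -1.42389420e+00, -2.84600908e-01]), 'qd': array([-0.00029715,  0.00066643, -0.00075925,  0.00010036, -0.00080266,
       -0.00191416]), 'tau': array([-1.20944129e-03, -3.86629772e+01,  2.37938404e+01,  5.36497816e+00,
       -6.08427465e-03, -2.41234403e-06]), 'tcp_pos': array([ 0.12361805, -0.53541266,  0.23038241]), 'tool_rot': array([ 3.13966623e+00, -6.11826698e-05, -2.91487005e+00]), 'ft_force': array([-0.21235974, -0.19194548,  0.23385846]), 'ft_torque': array([ 0.05476085,  0.02244913, -0.00095618]), 'gripper_force': 0.0, 'gripper_width': 0.08580653559282417} 0.0187
{'fov_y': 52.88862308329668, 'cx': 320.94744831869673, 'cy': 205.881977401695}
{'fov_y': 57.336875080021414, 'cx': 320.750818232791, 'cy': 205.00462183311623}
```

View pics/top1.png

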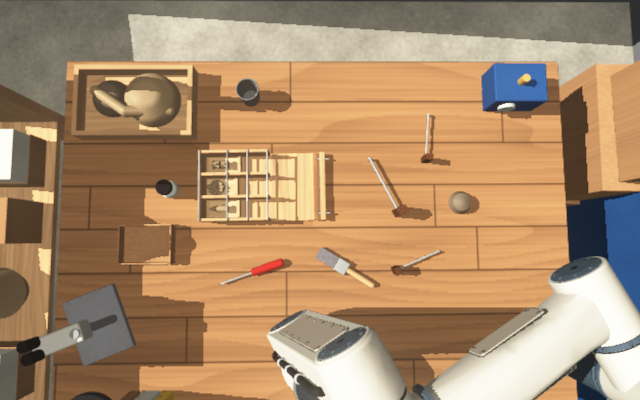

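View pics/scene1.png

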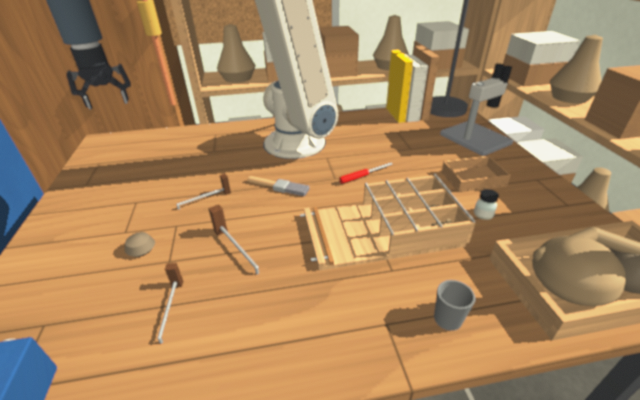

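The top view shows the rack with its mouths facing right (bays u 200–268, v 150–220, stop around u 325). The largest picker has its handle at about (399,211) and its tip at about (371,158). The jar is at (166,188) and the nodule at (460,202). Next I'll zoom in and measure.

```bash
python3 - <<'E'
from h import *
z=np.load('top.npz'); im,P=z['im'],z['P']
c=im[135:235,190:345,::-1]; cv2.imwrite('pics/crop1.png',cv2.resize(c,None,fx=5,fy=5,interpolation=cv2.INTER_CUBIC))
for u,v in [(399,211),(398,208),(371,158),(373,163),(426,158),(429,116),(398,270),(438,252),(460,202),(290,170),(290,205),(300,155),(300,217),(320,155),(320,217),(327,155),(327,217),(268,150),(268,220),(198,150),(198,220),(268,172),(268,198)]:
    print(u,v,P[v,u].round(4))
# picker components
Pz=P[140:230,355:415]; 
m=(Pz[...,2]>.012)&(Pz[...,2]<.12); pts=Pz[m]; print(len(pts))
h=pts[pts[:,2]>.06]; r=pts[pts[:,2]<.04]
print('handle',h.mean(0),h.min(0),h.max(0),len(h)); print('rod',r.mean(0),r.min(0),r.max(0))
print(cv2.fitLine(r[:,:2].astype(np.float32),cv2.DIST_HUBER,0,.01,.01).ravel())
E
```

```text
399 211 [ 0.451  -0.2451  0.081 ]
398 208 [ 0.46   -0.2424  0.0807]
371 158 [ 0.6268 -0.1763  0.0028]
373 163 [ 0.6062 -0.1789  0.0255]
426 158 [ 0.614  -0.3359  0.0617]
429 116 [ 0.7652 -0.3683 -0.0023]
398 270 [ 0.2762 -0.2424  0.0593]
438 252 [ 0.3266 -0.3823  0.0007]
460 202 [ 0.4799 -0.4411  0.0463]
290 170 [0.5876 0.0815 0.0121]
290 205 [0.4766 0.0814 0.0164]
300 155 [0.635  0.0498 0.0137]
300 217 [0.4393 0.0506 0.0111]
320 155 [ 0.6321 -0.0131  0.0264]
320 217 [ 0.4379 -0.0115  0.0274]
327 155 [ 6.375e-01 -3.590e-02  5.000e-04]
327 217 [ 0.4391 -0.0339  0.0043]
268 150 [ 0.6548  0.1523 -0.0012]
268 220 [0.4302 0.1494 0.0186]
198 150 [0.6361 0.3497 0.0848]
198 220 [0.4284 0.3466 0.0828]
268 172 [0.5733 0.1452 0.0601]
268 198 [0.4986 0.1496 0.0189]
267
handle [ 0.45592428 -0.25203265  0.07809796] [ 0.43993362 -0.26953608  0.06010098] [ 0.47216638 -0.23647615  0.08593976] 94
rod [ 0.53927556 -0.2091237   0.02511614] [ 0.44185646 -0.25597247  0.01289068] [ 0.62643701 -0.16408718  0.03723038]
[ 0.8974287   0.44115955  0.5823569  -0.18803404]
```

View pics/crop1.png

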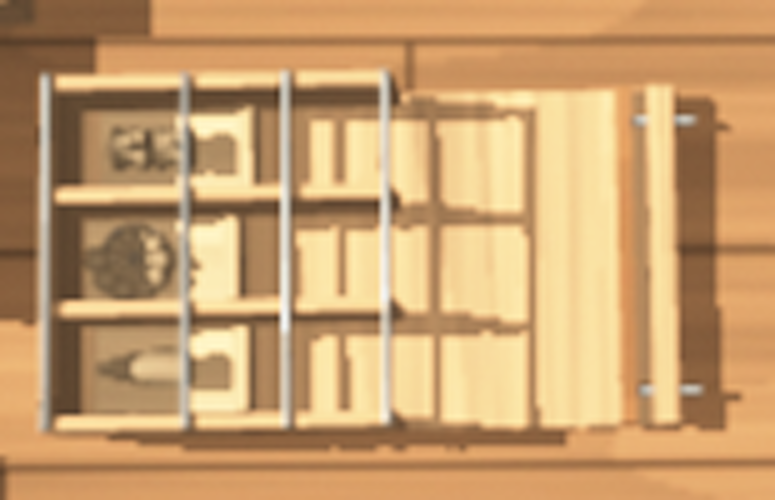

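The ammonite sled is in the middle bay, with its batten at crop x≈235, between the second and third rods. The buffer bar is the orange-brown strip at crop x≈620–632. I'll measure these lines.

```bash
python3 - <<'E'
from h import *
z=np.load('top.npz'); P=z['P']
def sel(u0,u1,v0,v1,a,b):
    Q=P[v0:v1,u0:u1].reshape(-1,3); return Q[(Q[:,2]>a)&(Q[:,2]<b)]
# steel rods: fit lines height 70..90
for u in (199,227,247,267):
    Q=sel(u-2,u+3,152,219,.07,.095); l=cv2.fitLine(Q[:,:2].astype(np.float32),cv2.DIST_HUBER,0,.01,.01).ravel(); print('rod',len(Q),l.round(4),Q[:,2].mean())
# ledge extents in x
Q=sel(272,310,140,230,.007,.02);print('ledge x',np.percentile(Q[:,0],[1,99]),'y',np.percentile(Q[:,1],[1,99]))
# walls
for v0,v1 in((147,155),(170,178),(193,200),(216,224)):
    Q=sel(205,265,v0,v1,.05,.095); print('wall',len(Q), Q.mean(0) if len(Q) else 0, Q[:,1].min() if len(Q) else 0)
# stop profile & middle bay profile (row average z vs y)
for v in (165,186,205): print('stop',v,[(u,*P[v,u,1:].round(4)) for u in range(308,330)])
for v in (187,190): print('bay',v,[(u,*P[v,u].round(3)) for u in range(226,248)])
E
```

```text
rod 237 [1.     0.0079 0.5367 0.3467] 0.07946379888428355
rod 99 [0.9999 0.0167 0.5413 0.2661] 0.08078464325909407
rod 154 [0.9999 0.0124 0.5173 0.2053] 0.08177704877409601
rod 133 [1.     0.007  0.533  0.1477] 0.08247467072904355
ledge x [0.4330807  0.64184485] y [0.02182625 0.13802006]
wall 280 [0.63486648 0.24334054 0.07278147] 0.15527205060228924
wall 263 [0.56716791 0.24248752 0.07417657] 0.15470192205710934
wall 233 [0.49953556 0.24098294 0.07499755] 0.1545861365947916
wall 195 [0.43231525 0.24047777 0.07677518] 0.15428366759683884
stop 165 [(308, np.float64(0.0248), np.float64(0.0094)), (309, np.float64(0.0216), np.float64(0.0092)), (310, np.float64(0.0184), np.float64(0.0133)), (311, np.float64(0.0153), np.float64(0.0151)), (312, np.float64(0.0121), np.float64(0.0141)), (313, np.float64(0.009), np.float64(0.022)), (314, np.float64(0.0059), np.float64(0.0281)), (315, np.float64(0.0027), np.float64(0.0201)), (316, np.float64(-0.0005), np.float64(0.0105)), (317, np.float64(-0.0036), np.float64(0.0154)), (318, np.float64(-0.0068), np.float64(0.0093)), (319, np.float64(-0.0098), n
[... 4731 characters left out ...]
237, np.float64(0.523), np.float64(0.244), np.float64(0.031)), (238, np.float64(0.525), np.float64(0.244), np.float64(0.014)), (239, np.float64(0.525), np.float64(0.24), np.float64(0.015)), (240, np.float64(0.525), np.float64(0.238), np.float64(0.012)), (241, np.float64(0.525), np.float64(0.235), np.float64(0.009)), (242, np.float64(0.525), np.float64(0.231), np.float64(0.013)), (243, np.float64(0.525), np.float64(0.229), np.float64(0.01)), (244, np.float64(0.525), np.float64(0.225), np.float64(0.016)), (245, np.float64(0.525), np.float64(0.222), np.float64(0.011)), (246, np.float64(0.517), np.float64(0.208), np.float64(0.078)), (247, np.float64(0.516), np.float64(0.204), np.float64(0.082))]
```

```bash
python3 -m jog '[{"tx":-0.97,"ty":0.5},{"tx":-0.97,"ty":0.5},{"tx":-0.97,"ty":0.5},{"tx":-0.97,"ty":0.5},{"tx":-0.97,"ty":0.5},{"tx":-0.97,"ty":0.5},{"tx":-0.97,"ty":0.5},{"tx":-0.97,"ty":0.5},{"tx":-0.97,"ty":0.5},{"tx":-0.97,"ty":0.5}]' -1 80
python3 -m jog '[{"az":-0.77,"tz":0.4},{"az":-0.77,"tz":0.4},{"tz":0.2},{},{},{},{},{},{},{}]'
python3 - <<'E'
from h import *
im,d,P=grab('wrist','w1.png'); np.savez('w1.npz',im=im,P=P)
m=(P[...,2]>.074)&(P[...,2]<.088); n,l,st,c=cv2.connectedComponentsWithStats(m.astype(np.uint8))
for i in range(1,n):
    if st[i,4]>200:
        Q=P[l==i]; r=cv2.minAreaRect(Q[:,:2].astype(np.float32)); print(st[i],Q.mean(0).round(4),r)
m=(P[...,2]>.016)&(P[...,2]<.035)&(abs(P[...,0]-.55)<.1)&(abs(P[...,1]+.2)<.06);Q=P[m];print(len(Q));print(cv2.fitLine(Q[:,:2].astype(np.float32),cv2.DIST_HUBER,0,.01,.01).ravel() if len(Q) else 0)
E
```

```text
0
0schema error: expected keys tx, ty, tz, ax, ay, az
schema error: expected keys tx, ty, tz, ax, ay, az
```

View pics/w1.png

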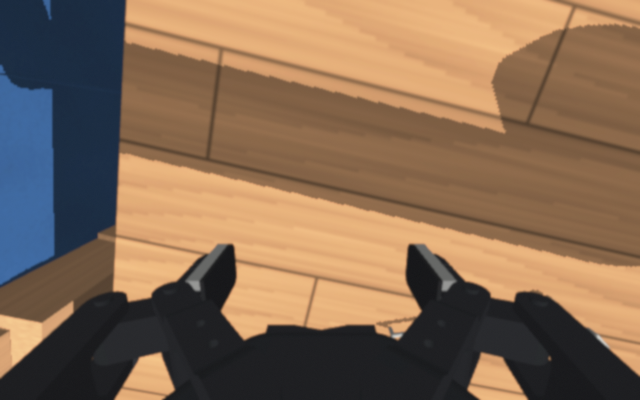

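The call was refused because every row needs all six keys, so nothing moved. The picture shows only bare bench between the open fingers. I'll repeat it with full rows.

```bash
python3 -m jog '[{"tx":-0.97,"ty":0.5,"tz":0,"ax":0,"ay":0,"az":0},{"tx":-0.97,"ty":0.5,"tz":0,"ax":0,"ay":0,"az":0},{"tx":-0.97,"ty":0.5,"tz":0,"ax":0,"ay":0,"az":0},{"tx":-0.97,"ty":0.5,"tz":0,"ax":0,"ay":0,"az":0},{"tx":-0.97,"ty":0.5,"tz":0,"ax":0,"ay":0,"az":0},{"tx":-0.97,"ty":0.5,"tz":0,"ax":0,"ay":0,"az":0},{"tx":-0.97,"ty":0.5,"tz":0,"ax":0,"ay":0,"az":0},{"tx":-0.97,"ty":0.5,"tz":0,"ax":0,"ay":0,"az":0},{"tx":-0.97,"ty":0.5,"tz":0,"ax":0,"ay":0,"az":0},{"tx":-0.97,"ty":0.5,"tz":0,"ax":0,"ay":0,"az":0}]' -1 80
python3 -m jog '[{"tx":0,"ty":0,"tz":0.4,"ax":0,"ay":0,"az":-0.77},{"tx":0,"ty":0,"tz":0.4,"ax":0,"ay":0,"az":-0.77},{"tx":0,"ty":0,"tz":0.2,"ax":0,"ay":0,"az":0},{"tx":0,"ty":0,"tz":0,"ax":0,"ay":0,"az":0},{"tx":0,"ty":0,"tz":0,"ax":0,"ay":0,"az":0},{"tx":0,"ty":0,"tz":0,"ax":0,"ay":0,"az":0},{"tx":0,"ty":0,"tz":0,"ax":0,"ay":0,"az":0},{"tx":0,"ty":0,"tz":0,"ax":0,"ay":0,"az":0},{"tx":0,"ty":0,"tz":0,"ax":0,"ay":0,"az":0},{"tx":0,"ty":0,"tz":0,"ax":0,"ay":0,"az":0}]'
python3 - <<'E'
from h import *
im,d,P=grab('wrist','w2.png'); np.savez('w1.npz',im=im,P=P)
m=(P[...,2]>.074)&(P[...,2]<.088); n,l,st,c=cv2.connectedComponentsWithStats(m.astype(np.uint8))
for i in range(1,n):
    if st[i,4]>200:
        Q=P[l==i]; r=cv2.minAreaRect(Q[:,:2].astype(np.float32)); print(st[i],Q.mean(0).round(4),r)
m=(P[...,2]>.016)&(P[...,2]<.035)&(abs(P[...,0]-.55)<.1)&(abs(P[...,1]+.2)<.06);Q=P[m];print(len(Q));print(cv2.fitLine(Q[:,:2].astype(np.float32),cv2.DIST_HUBER,0,.01,.01).ravel() if len(Q) else 0)
E
```

```text
t: 1.4
tcp_pos: [0.4576, -0.2526, 0.2311]
tool_rot: [3.141, -0.0, -2.915]
ft_force: [0.4, -0.4, 0.1]
gripper_width: 0.0848
gripper_force: 0.0
t: 2.65
tcp_pos: [0.4568, -0.2538, 0.1913]
tool_rot: [-3.142, 0.0, -2.684]
ft_force: [-0.1, 0.2, 0.2]
gripper_width: 0.0856
gripper_force: 0.0
[303 182  33  27 816] [ 0.4564 -0.2564  0.0795] ((0.45693492889404297, -0.2561584711074829), (0.02436666190624237, 0.029681328684091568), 28.980270385742188)
792
[ 0.886835    0.46208626  0.54895097 -0.20823134]
```

View pics/w2.png

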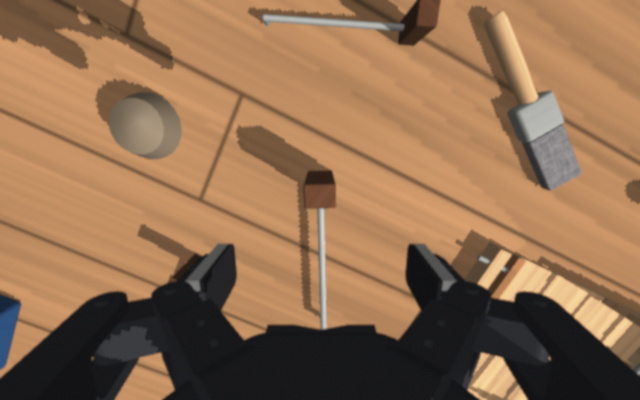

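The wrist view shows the picker handle at (320,188), with its rod running straight down the image at u≈322. The handle top measures 24×30 mm at height 0.08, as it should, centred at (0.457,-0.256) with heading about 28°.

```bash
python3 -m jog '[{"tx":0.03,"ty":-0.05,"tz":0.6,"ax":0,"ay":0,"az":-0.19},{"tx":0,"ty":0,"tz":0.7,"ax":0,"ay":0,"az":0},{"tx":0,"ty":0,"tz":0.7,"ax":0,"ay":0,"az":0},{"tx":0,"ty":0,"tz":0.7,"ax":0,"ay":0,"az":0},{"tx":0,"ty":0,"tz":0.6,"ax":0,"ay":0,"az":0},{"tx":0,"ty":0,"tz":0.5,"ax":0,"ay":0,"az":0},{"tx":0,"ty":0,"tz":0.2,"ax":0,"ay":0,"az":0},{"tx":0,"ty":0,"tz":0,"ax":0,"ay":0,"az":0},{"tx":0,"ty":0,"tz":0,"ax":0,"ay":0,"az":0},{"tx":0,"ty":0,"tz":0,"ax":0,"ay":0,"az":0}]'
Z='{}'
python3 -m jog '[{"tx":0,"ty":0,"tz":0,"ax":0,"ay":0,"az":0},{"tx":0,"ty":0,"tz":0,"ax":0,"ay":0,"az":0},{"tx":0,"ty":0,"tz":0,"ax":0,"ay":0,"az":0},{"tx":0,"ty":0,"tz":0,"ax":0,"ay":0,"az":0},{"tx":0,"ty":0,"tz":0,"ax":0,"ay":0,"az":0},{"tx":0,"ty":0,"tz":0,"ax":0,"ay":0,"az":0},{"tx":0,"ty":0,"tz":0,"ax":0,"ay":0,"az":0},{"tx":0,"ty":0,"tz":0,"ax":0,"ay":0,"az":0},{"tx":0,"ty":0,"tz":0,"ax":0,"ay":0,"az":0},{"tx":0,"ty":0,"tz":0,"ax":0,"ay":0,"az":0}]' 1 80
```

```text
t: 3.95
tcp_pos: [0.4571, -0.2563, 0.0321]
tool_rot: [-3.141, 0.001, -2.655]
ft_force: [-0.6, 0.5, 0.2]
gripper_width: 0.0851
gripper_force: 0.0
t: 5.2
tcp_pos: [0.4567, -0.2562, 0.0314]
tool_rot: [-3.141, 0.0, -2.655]
ft_force: [-1.4, -0.1, 4.2]
gripper_width: 0.0291
gripper_force: 79.1
```

```bash
python3 -m jog '[{"tx":0,"ty":0,"tz":-0.7,"ax":0,"ay":0,"az":0},{"tx":0,"ty":0,"tz":-0.8,"ax":0,"ay":0,"az":0},{"tx":0,"ty":0,"tz":0,"ax":0,"ay":0,"az":-0.91},{"tx":0,"ty":0,"tz":0,"ax":0,"ay":0,"az":-0.91},{"tx":0,"ty":0,"tz":0,"ax":0,"ay":0,"az":-0.91},{"tx":0,"ty":0,"tz":0,"ax":0,"ay":0,"az":-0.91},{"tx":0,"ty":0,"tz":0,"ax":0,"ay":0,"az":-0.91},{"tx":0,"ty":0,"tz":0,"ax":0,"ay":0,"az":-0.91},{"tx":0,"ty":0,"tz":0,"ax":0,"ay":0,"az":-0.91},{"tx":0,"ty":0,"tz":0,"ax":0,"ay":0,"az":-0.91}]'
python3 - <<'E'
from h import *
im,d,P=grab('top'); 
s=observe();print(s['tcp_pos'],s['tool_rot'],s['ft_force'])
x,y,zz=s['tcp_pos']
# rod: points ahead of the handle, elevated
m=(abs(P[...,0]-x)<.04)&(P[...,1]>y+.02)&(P[...,1]<y+.23)&(P[...,2]>.04)&(P[...,2]<.13);Q=P[m]
if len(Q):
    print(len(Q),Q.min(0),Q.max(0)); print(np.polyfit(Q[:,1],Q[:,0],1)); print(np.polyfit(Q[:,1]-y,Q[:,2],1))
cv2.imwrite('pics/t2.png',cv2.resize(im[100:260,180:440,::-1],None,fx=3,fy=3))
E
```

```text
t: 6.45
tcp_pos: [0.4558, -0.2557, 0.0901]
tool_rot: [3.14, 0.001, -1.559]
ft_force: [-0.2, -0.9, -1.5]
gripper_width: 0.0293
gripper_force: 79.3
[ 0.4557769  -0.25567109  0.09011825] [ 3.13950336e+00  1.22886321e-03 -1.55396819e+00] [-0.31143827  0.23387487 -1.92875214]
26 [ 0.45000657 -0.23523058  0.07012392] [ 0.45833353 -0.06090389  0.0876145 ]
[-0.00293795  0.45422147]
[-0.01588057  0.08481413]
```

View pics/t2.png

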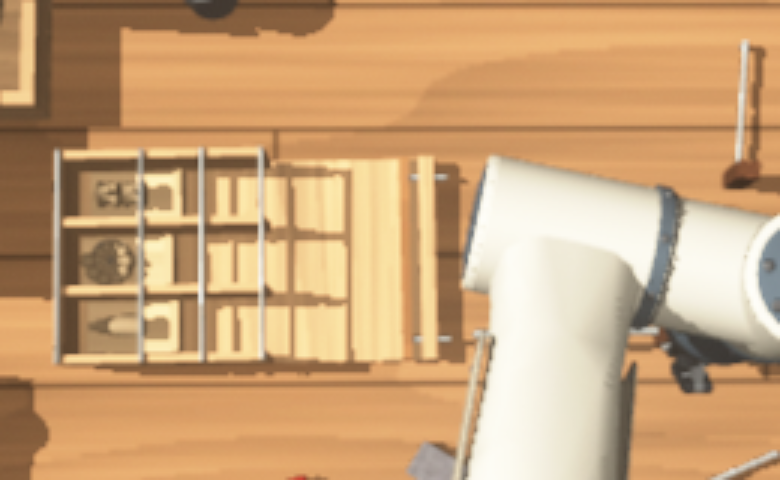

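The picture shows the arm hiding the picker from the top camera; the sleds are untouched. I'll bring the tip in front of the middle bay at insertion height and check it with the scene camera.

```bash
python3 -m jog '[{"tx":-0.65,"ty":-0.34,"tz":0.05,"ax":0,"ay":0,"az":0},{"tx":-0.65,"ty":-0.34,"tz":0.05,"ax":0,"ay":0,"az":0},{"tx":-0.65,"ty":-0.34,"tz":0.05,"ax":0,"ay":0,"az":0},{"tx":-0.65,"ty":-0.34,"tz":0.05,"ax":0,"ay":0,"az":0},{"tx":-0.65,"ty":-0.34,"tz":0.05,"ax":0,"ay":0,"az":0},{"tx":-0.65,"ty":-0.34,"tz":0.05,"ax":0,"ay":0,"az":0},{"tx":0,"ty":0,"tz":0,"ax":0,"ay":0,"az":0},{"tx":0,"ty":0,"tz":0,"ax":0,"ay":0,"az":0},{"tx":0,"ty":0,"tz":0,"ax":0,"ay":0,"az":0},{"tx":0,"ty":0,"tz":0,"ax":0,"ay":0,"az":0}]'
python3 - <<'E'
from h import *
for n in('top','scene'):
    im,d,P=grab(n)
    s=observe();x,y,zz=s['tcp_pos']
    m=(abs(P[...,0]-x)<.025)&(P[...,1]>y+.02)&(P[...,1]<y+.23)&(P[...,2]>.04)&(P[...,2]<.1)&(P[...,1]<.13);Q=P[m]
    if len(Q)>5:
        print(n,len(Q),Q.min(0),Q.max(0)); print(np.polyfit(Q[:,1]-y,Q[:,0],1),np.polyfit(Q[:,1]-y,Q[:,2],1))
    if n=='scene': cv2.imwrite('pics/s2.png',cv2.resize(im[130:290,200:480,::-1],None,fx=2.8,fy=2.8))
E
```

```text
t: 7.75
tcp_pos: [0.5368, -0.1, 0.0793]
tool_rot: [3.142, 0.0, -1.564]
ft_force: [0.5, 0.3, -1.7]
gripper_width: 0.0293
gripper_force: 79.3
top 32 [ 0.53297805 -0.0774873   0.06754824] [ 0.54062119 -0.02642397  0.07916831]
[-0.05248382  0.5376562 ] [0.04085546 0.07122922]
scene 240 [ 0.53346655 -0.07932068  0.04661384] [0.54350533 0.09160871 0.07496253]
[-0.00775777  0.53960941] [-0.02624611  0.07292926]
```

View pics/s2.png

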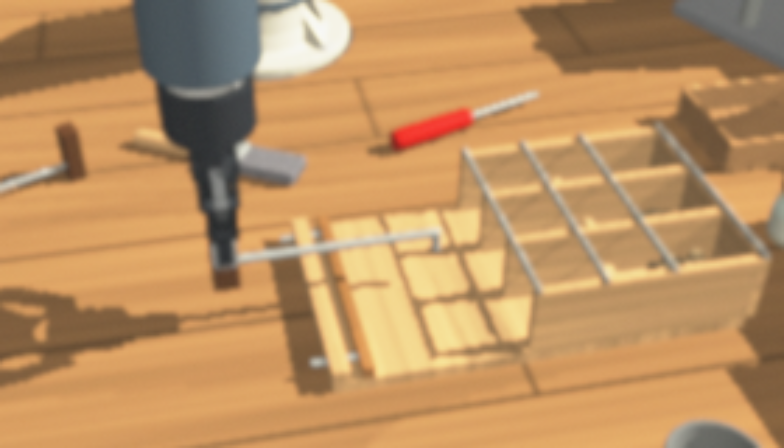

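The scene view shows the picker level over the ledge, with its prong at about (436,240) in front of the middle bay. Measured rod height and x match the expected values, so I'll insert.

```bash
python3 -m jog '[{"tx":-0.54,"ty":0,"tz":0.03,"ax":0,"ay":0,"az":0},{"tx":-0.54,"ty":0,"tz":0,"ax":0,"ay":0,"az":0},{"tx":-0.54,"ty":0,"tz":0,"ax":0,"ay":0,"az":0},{"tx":-0.54,"ty":0,"tz":0,"ax":0,"ay":0,"az":0},{"tx":-0.54,"ty":0,"tz":0,"ax":0,"ay":0,"az":0},{"tx":-0.54,"ty":0,"tz":0,"ax":0,"ay":0,"az":0},{"tx":-0.54,"ty":0,"tz":0,"ax":0,"ay":0,"az":0},{"tx":-0.54,"ty":0,"tz":0,"ax":0,"ay":0,"az":0},{"tx":0,"ty":0,"tz":0,"ax":0,"ay":0,"az":0},{"tx":0,"ty":0,"tz":0,"ax":0,"ay":0,"az":0}]'
python3 - <<'E'
from h import *
im,d,P=grab('top'); print(observe()['ft_force'],observe()['tcp_pos'])
cv2.imwrite('pics/t3.png',cv2.resize(im[140:230,190:330,::-1],None,fx=5.5,fy=5.5,interpolation=cv2.INTER_CUBIC))
for v in (184,186,188,190): print('bay',v,[(u,*P[v,u].round(3).tolist()) for u in range(228,246,1)])
E
```

```text
t: 9.1
tcp_pos: [0.5356, 0.0729, 0.0781]
tool_rot: [3.141, -0.0, -1.563]
ft_force: [-0.4, -0.5, -2.5]
gripper_width: 0.029
gripper_force: 79.3
[-0.02762969 -0.19397786 -2.1515251 ] [0.53565767 0.07273182 0.07809415]
bay 184 [(228, 0.477, 0.175, 0.486), (229, 0.477, 0.174, 0.484), (230, 0.478, 0.172, 0.482), (231, 0.477, 0.17, 0.485), (232, 0.477, 0.168, 0.484), (233, 0.478, 0.166, 0.483), (234, 0.478, 0.164, 0.482), (235, 0.477, 0.162, 0.485), (236, 0.477, 0.16, 0.485), (237, 0.477, 0.158, 0.487), (238, 0.478, 0.156, 0.483), (239, 0.477, 0.154, 0.487), (240, 0.477, 0.152, 0.485), (241, 0.478, 0.151, 0.482), (242, 0.477, 0.148, 0.484), (243, 0.478, 0.147, 0.48), (244, 0.478, 0.145, 0.479), (245, 0.478, 0.144, 0.477)]
bay 186 [(228, 0.473, 0.175, 0.486), (229, 0.473, 0.173, 0.487), (230, 0.474, 0.172, 0.484), (231, 0.473, 0.17, 0.485), (232, 0.474, 0.168, 0.483), (233, 0.473, 0.166, 0.485), (234, 0.474, 0.164, 0.483), (235, 0.474, 0.162, 0.483), (236, 0.474, 0.16, 0.482), (237, 0.473, 0.158, 0.485), (238, 0.474, 0.156, 0.484), (239, 0.474, 0.155, 0.482), (240, 0.474, 0.153, 0.481), (24
[... 442 characters left out ...]
(239, 0.47, 0.154, 0.483), (240, 0.47, 0.153, 0.482), (241, 0.47, 0.151, 0.48), (242, 0.47, 0.149, 0.479), (243, 0.47, 0.147, 0.481), (244, 0.471, 0.146, 0.476), (245, 0.471, 0.144, 0.472)]
bay 190 [(228, 0.465, 0.173, 0.494), (229, 0.465, 0.172, 0.49), (230, 0.465, 0.171, 0.489), (231, 0.465, 0.168, 0.49), (232, 0.465, 0.167, 0.488), (233, 0.465, 0.165, 0.486), (234, 0.466, 0.164, 0.483), (235, 0.466, 0.162, 0.483), (236, 0.466, 0.161, 0.479), (237, 0.466, 0.159, 0.479), (238, 0.467, 0.158, 0.475), (239, 0.466, 0.155, 0.481), (240, 0.466, 0.153, 0.481), (241, 0.466, 0.151, 0.481), (242, 0.466, 0.149, 0.478), (243, 0.466, 0.148, 0.477), (244, 0.466, 0.146, 0.477), (245, 0.467, 0.144, 0.473)]
```

View pics/t3.png

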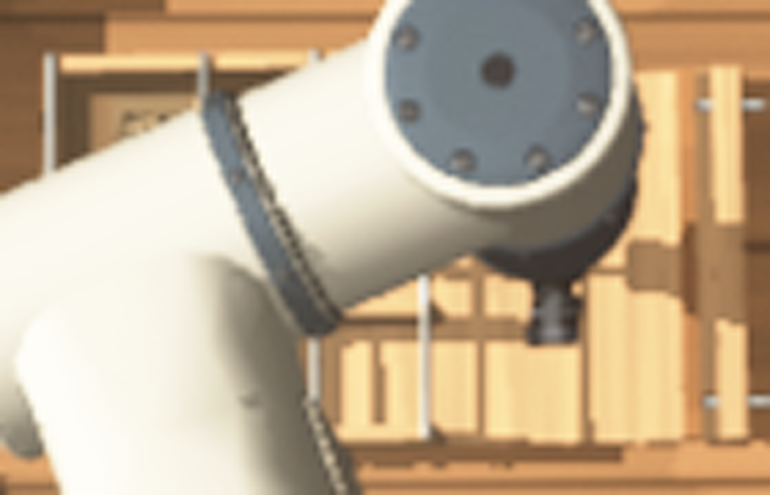

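The top view is blocked by the arm, but the forces are nil and the pose puts the prong (y≈0.263) over the bare board (0.252–0.276). Lowering gently.

```bash
python3 -m jog '[{"tx":0,"ty":0,"tz":0.07,"ax":0,"ay":0,"az":0},{"tx":0,"ty":0,"tz":0.07,"ax":0,"ay":0,"az":0},{"tx":0,"ty":0,"tz":0.07,"ax":0,"ay":0,"az":0},{"tx":0,"ty":0,"tz":0.06,"ax":0,"ay":0,"az":0},{"tx":0,"ty":0,"tz":0.05,"ax":0,"ay":0,"az":0},{"tx":0,"ty":0,"tz":0.04,"ax":0,"ay":0,"az":0},{"tx":0,"ty":0,"tz":0.02,"ax":0,"ay":0,"az":0},{"tx":0,"ty":0,"tz":0,"ax":0,"ay":0,"az":0},{"tx":0,"ty":0,"tz":0,"ax":0,"ay":0,"az":0},{"tx":0,"ty":0,"tz":0,"ax":0,"ay":0,"az":0}]'
python3 - <<'E'
from h import *
im,d,P=grab('scene'); cv2.imwrite('pics/s3.png',cv2.resize(im[160:280,270:480,::-1],None,fx=3.8,fy=3.8,interpolation=cv2.INTER_CUBIC))
E
```

```text
t: 10.4
tcp_pos: [0.5358, 0.0733, 0.063]
tool_rot: [-3.141, 0.0, -1.563]
ft_force: [-0.3, -0.0, -2.6]
gripper_width: 0.0291
gripper_force: 79.3
```

View pics/s3.png

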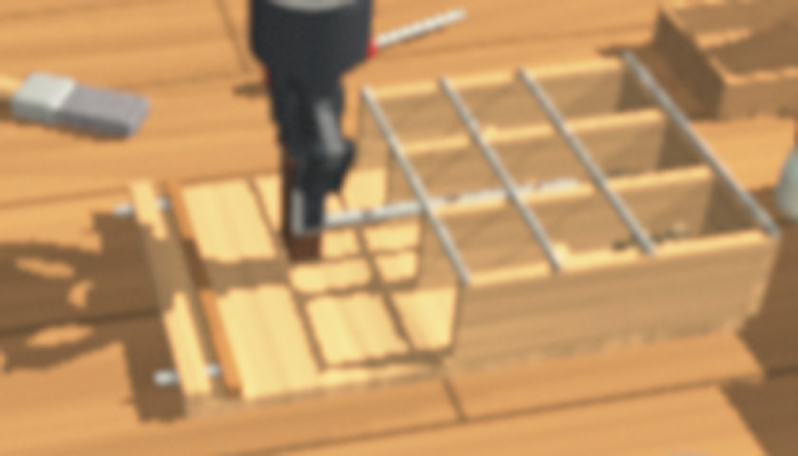

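The scene view shows the rod entering the middle bay below the steel rods, with the other sleds undisturbed. Now I'll start drawing slowly.

```bash
python3 -m jog '[{"tx":0.04,"ty":0,"tz":0.03,"ax":0,"ay":0,"az":0},{"tx":0.06,"ty":0,"tz":0,"ax":0,"ay":0,"az":0},{"tx":0.06,"ty":0,"tz":0,"ax":0,"ay":0,"az":0},{"tx":0.06,"ty":0,"tz":0,"ax":0,"ay":0,"az":0},{"tx":0.06,"ty":0,"tz":0,"ax":0,"ay":0,"az":0},{"tx":0.06,"ty":0,"tz":0,"ax":0,"ay":0,"az":0},{"tx":0.07,"ty":0,"tz":0,"ax":0,"ay":0,"az":0},{"tx":0.07,"ty":0,"tz":0,"ax":0,"ay":0,"az":0},{"tx":0.08,"ty":0,"tz":0,"ax":0,"ay":0,"az":0},{"tx":0.08,"ty":0,"tz":0,"ax":0,"ay":0,"az":0}]'
```

```text
t: 11.7
tcp_pos: [0.5359, 0.0475, 0.0617]
tool_rot: [3.142, 0.0, -1.563]
ft_force: [-0.1, 3.6, -2.8]
gripper_width: 0.0293
gripper_force: 79.3
```

```bash
python3 -m jog '[{"tx":0.12,"ty":0,"tz":0,"ax":0,"ay":0,"az":0},{"tx":0.2,"ty":0,"tz":0,"ax":0,"ay":0,"az":0},{"tx":0.24,"ty":0,"tz":0,"ax":0,"ay":0,"az":0},{"tx":0.24,"ty":0,"tz":0,"ax":0,"ay":0,"az":0},{"tx":0.24,"ty":0,"tz":0,"ax":0,"ay":0,"az":0},{"tx":0.24,"ty":0,"tz":0,"ax":0,"ay":0,"az":0},{"tx":0.24,"ty":0,"tz":0,"ax":0,"ay":0,"az":0},{"tx":0.24,"ty":0,"tz":0,"ax":0,"ay":0,"az":0},{"tx":0.24,"ty":0,"tz":0,"ax":0,"ay":0,"az":0},{"tx":0.2,"ty":0,"tz":0,"ax":0,"ay":0,"az":0}]'
python3 -m jog '[{"tx":0.24,"ty":0,"tz":0,"ax":0,"ay":0,"az":0},{"tx":0.24,"ty":0,"tz":0,"ax":0,"ay":0,"az":0},{"tx":0.24,"ty":0,"tz":0,"ax":0,"ay":0,"az":0},{"tx":0.24,"ty":0,"tz":0,"ax":0,"ay":0,"az":0},{"tx":0.24,"ty":0,"tz":0,"ax":0,"ay":0,"az":0},{"tx":0.24,"ty":0,"tz":0,"ax":0,"ay":0,"az":0},{"tx":0.24,"ty":0,"tz":0,"ax":0,"ay":0,"az":0},{"tx":0.2,"ty":0,"tz":0,"ax":0,"ay":0,"az":0},{"tx":0.12,"ty":0,"tz":0,"ax":0,"ay":0,"az":0},{"tx":0.06,"ty":0,"tz":0,"ax":0,"ay":0,"az":0}]'
python3 - <<'E'
from h import *
im,d,P=grab('scene'); cv2.imwrite('pics/s4.png',cv2.resize(im[160:290,230:420,::-1],None,fx=4,fy=4,interpolation=cv2.INTER_CUBIC))
im,d,P=grab('top'); Q=P[140:230,260:330].reshape(-1,3)
print(observe()['tcp_pos'],observe()['ft_force'])
m=(abs(Q[:,0]-.536)<.03)&(Q[:,2]>.021)&(Q[:,2]<.07)&(Q[:,1]>0)
for y0 in np.arange(-.03,.15,.005):
    k=m&(Q[:,1]>=y0)&(Q[:,1]<y0+.005)
    if k.sum(): print(round(y0,3),k.sum(),Q[k,2].mean().round(3),Q[k,0].min().round(3),Q[k,0].max().round(3))
E
```

```text
t: 12.95
tcp_pos: [0.5365, -0.0409, 0.0617]
tool_rot: [3.141, 0.0, -1.563]
ft_force: [0.3, 2.8, -2.7]
gripper_width: 0.0291
gripper_force: 79.3
t: 14.2
tcp_pos: [0.5371, -0.123, 0.0616]
tool_rot: [3.141, 0.0, -1.564]
ft_force: [0.7, 1.6, -2.5]
gripper_width: 0.0294
gripper_force: 79.3
[ 0.53722152 -0.12303679  0.06174514] [ 0.79007212  1.77614139 -2.01664193]
0.105 7 0.039 0.51 0.527
0.11 14 0.041 0.509 0.527
0.115 13 0.041 0.509 0.527
0.12 8 0.04 0.509 0.527
0.125 13 0.041 0.509 0.527
0.13 17 0.04 0.51 0.539
0.135 17 0.037 0.51 0.55
0.14 21 0.038 0.51 0.56
0.145 29 0.031 0.51 0.566
```

View pics/s4.png

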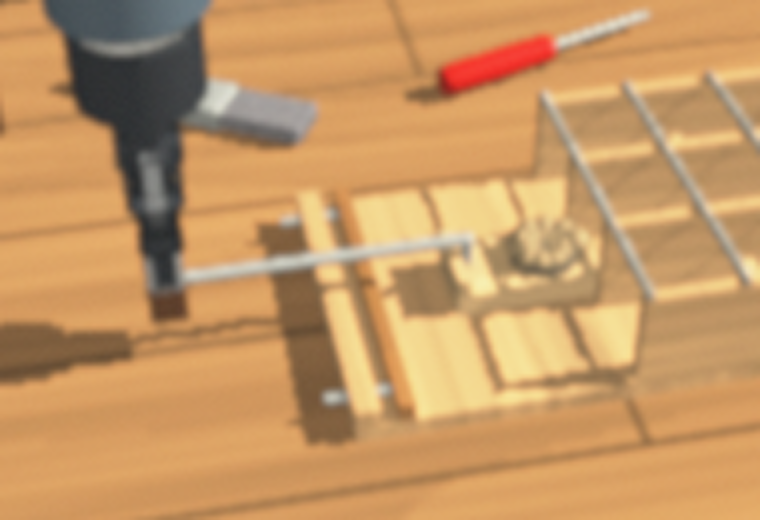

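The scene view shows the sled out on the ledge, hooked and running straight, with roughly 40 mm left to the orange bar. Continuing more slowly.

```bash
python3 -m jog '[{"tx":0.1,"ty":0,"tz":0,"ax":0,"ay":0,"az":0},{"tx":0.14,"ty":0,"tz":0,"ax":0,"ay":0,"az":0},{"tx":0.14,"ty":0,"tz":0,"ax":0,"ay":0,"az":0},{"tx":0.14,"ty":0,"tz":0,"ax":0,"ay":0,"az":0},{"tx":0.13,"ty":0,"tz":0,"ax":0,"ay":0,"az":0},{"tx":0.1,"ty":0,"tz":0,"ax":0,"ay":0,"az":0},{"tx":0.08,"ty":0,"tz":0,"ax":0,"ay":0,"az":0},{"tx":0.04,"ty":0,"tz":0,"ax":0,"ay":0,"az":0},{"tx":0.03,"ty":0,"tz":0,"ax":0,"ay":0,"az":0},{"tx":0,"ty":0,"tz":0,"ax":0,"ay":0,"az":0}]'
python3 - <<'E'
from h import *
im,d,P=grab('scene'); s=observe(); print(s['tcp_pos'],s['ft_force'])
np.savez('s5.npz',im=im,P=P)
# bar: z 20..27 x away from sled; sled batten top z 37..43
for nm,(x0,x1,z0,z1,y0,y1) in {'barL':(.44,.49,.019,.028,-.005,.03),'barR':(.58,.63,.019,.028,-.005,.03),'batten':(.51,.56,.034,.044,-.0,.06)}.items():
    Q=P.reshape(-1,3); k=(Q[:,0]>x0)&(Q[:,0]<x1)&(Q[:,2]>z0)&(Q[:,2]<z1)&(Q[:,1]>y0)&(Q[:,1]<y1); Q=Q[k]; print(nm,len(Q),Q.mean(0).round(4) if len(Q) else 0,np.percentile(Q[:,1],[5,95]).round(4) if len(Q) else 0)
E
```

```text
t: 15.55
tcp_pos: [0.5375, -0.1588, 0.0617]
tool_rot: [3.142, -0.0, -1.563]
ft_force: [-1.5, 2.2, -2.0]
gripper_width: 0.0292
gripper_force: 79.3
[ 0.53750449 -0.1587966   0.06175919] [-0.19390488  1.22212449 -1.36676973]
barL 49 [0.4657 0.0033 0.0227] [-0.0014  0.0083]
barR 68 [0.6069 0.0051 0.0231] [0.0004 0.0099]
batten 44 [0.5397 0.0267 0.0389] [0.0196 0.0547]
```

```bash
python3 -m jog '[{"tx":0.03,"ty":0,"tz":0,"ax":0,"ay":0,"az":0},{"tx":0.03,"ty":0,"tz":0,"ax":0,"ay":0,"az":0},{"tx":0.03,"ty":0,"tz":0,"ax":0,"ay":0,"az":0},{"tx":0.03,"ty":0,"tz":0,"ax":0,"ay":0,"az":0},{"tx":0.02,"ty":0,"tz":0,"ax":0,"ay":0,"az":0},{"tx":0.01,"ty":0,"tz":0,"ax":0,"ay":0,"az":0},{"tx":0,"ty":0,"tz":0,"ax":0,"ay":0,"az":0},{"tx":0,"ty":0,"tz":0,"ax":0,"ay":0,"az":0},{"tx":0,"ty":0,"tz":0,"ax":0,"ay":0,"az":0},{"tx":0,"ty":0,"tz":0,"ax":0,"ay":0,"az":0}]'
python3 -m jog '[{"tx":0.01,"ty":0,"tz":0,"ax":0,"ay":0,"az":0},{"tx":0.01,"ty":0,"tz":0,"ax":0,"ay":0,"az":0},{"tx":0.01,"ty":0,"tz":0,"ax":0,"ay":0,"az":0},{"tx":0.01,"ty":0,"tz":0,"ax":0,"ay":0,"az":0},{"tx":0.01,"ty":0,"tz":0,"ax":0,"ay":0,"az":0},{"tx":0,"ty":0,"tz":0,"ax":0,"ay":0,"az":0},{"tx":0,"ty":0,"tz":0,"ax":0,"ay":0,"az":0},{"tx":0,"ty":0,"tz":0,"ax":0,"ay":0,"az":0},{"tx":0,"ty":0,"tz":0,"ax":0,"ay":0,"az":0},{"tx":0,"ty":0,"tz":0,"ax":0,"ay":0,"az":0}]'
```

```text
t: 16.85
tcp_pos: [0.5375, -0.1648, 0.0617]
tool_rot: [-3.142, -0.0, -1.563]
ft_force: [-0.6, 2.3, -2.3]
gripper_width: 0.0295
gripper_force: 79.3
t: 18.1
tcp_pos: [0.5375, -0.1667, 0.0617]
tool_rot: [-3.142, -0.0, -1.563]
ft_force: [-0.1, 2.7, -3.1]
gripper_width: 0.0293
gripper_force: 79.3
```

```bash
python3 -m jog '[{"tx":0.01,"ty":0,"tz":0,"ax":0,"ay":0,"az":0},{"tx":0.01,"ty":0,"tz":0,"ax":0,"ay":0,"az":0},{"tx":0.01,"ty":0,"tz":0,"ax":0,"ay":0,"az":0},{"tx":0,"ty":0,"tz":0,"ax":0,"ay":0,"az":0},{"tx":0,"ty":0,"tz":0,"ax":0,"ay":0,"az":0},{"tx":0,"ty":0,"tz":0,"ax":0,"ay":0,"az":0},{"tx":0,"ty":0,"tz":0,"ax":0,"ay":0,"az":0},{"tx":0,"ty":0,"tz":0,"ax":0,"ay":0,"az":0},{"tx":0,"ty":0,"tz":0,"ax":0,"ay":0,"az":0},{"tx":0,"ty":0,"tz":0,"ax":0,"ay":0,"az":0}]'
```

```text
t: 19.35
tcp_pos: [0.5375, -0.1679, 0.0617]
tool_rot: [3.142, -0.0, -1.563]
ft_force: [-0.9, 2.6, -2.0]
gripper_width: 0.0291
gripper_force: 79.3
```

```bash
python3 - <<'E'
from h import *
F=[]
for i in range(4):
    grab('scene'); F.append(observe()['ft_force'])
print(np.mean(F,0),observe()['tcp_pos'])
E
```

```text
[ 0.17988808  2.10102529 -2.24060756] [ 0.53754648 -0.1679108   0.06169344]
```

```bash
python3 -m jog '[{"tx":0.01,"ty":0,"tz":0,"ax":0,"ay":0,"az":0},{"tx":0.01,"ty":0,"tz":0,"ax":0,"ay":0,"az":0},{"tx":0.01,"ty":0,"tz":0,"ax":0,"ay":0,"az":0},{"tx":0,"ty":0,"tz":0,"ax":0,"ay":0,"az":0},{"tx":0,"ty":0,"tz":0,"ax":0,"ay":0,"az":0},{"tx":0,"ty":0,"tz":0,"ax":0,"ay":0,"az":0},{"tx":0,"ty":0,"tz":0,"ax":0,"ay":0,"az":0},{"tx":0,"ty":0,"tz":0,"ax":0,"ay":0,"az":0},{"tx":0,"ty":0,"tz":0,"ax":0,"ay":0,"az":0},{"tx":0,"ty":0,"tz":0,"ax":0,"ay":0,"az":0}]'
```

```text
t: 20.8
tcp_pos: [0.5375, -0.1687, 0.0616]
tool_rot: [-3.142, 0.001, -1.563]
ft_force: [-0.1, 5.3, -3.3]
gripper_width: 0.0294
gripper_force: 79.3
```

```bash
python3 -m jog '[{"tx":0.004,"ty":0,"tz":0,"ax":0,"ay":0,"az":0},{"tx":0,"ty":0,"tz":0,"ax":0,"ay":0,"az":0},{"tx":0,"ty":0,"tz":0,"ax":0,"ay":0,"az":0},{"tx":0,"ty":0,"tz":0,"ax":0,"ay":0,"az":0},{"tx":0,"ty":0,"tz":0,"ax":0,"ay":0,"az":0},{"tx":0,"ty":0,"tz":0,"ax":0,"ay":0,"az":0},{"tx":0,"ty":0,"tz":0,"ax":0,"ay":0,"az":0},{"tx":0,"ty":0,"tz":0,"ax":0,"ay":0,"az":0},{"tx":0,"ty":0,"tz":0,"ax":0,"ay":0,"az":0},{"tx":0,"ty":0,"tz":0,"ax":0,"ay":0,"az":0}]'
python3 - <<'E'
from h import *
F=[]
for i in range(6):
    read_camera('scene'); F.append(observe()['ft_force'])
print(np.mean(F,0),np.std(F,0),observe()['tcp_pos'])
E
```

```text
t: 22.05
tcp_pos: [0.5375, -0.1688, 0.0615]
tool_rot: [3.142, 0.001, -1.563]
ft_force: [0.2, 5.8, -4.1]
gripper_width: 0.0289
gripper_force: 79.3
[ 0.22145478  5.76231282 -3.23380486] [0.295685   0.53036653 0.51722463] [ 0.5375169  -0.16875002  0.06147817]
```

```bash
python3 -m jog '[{"tx":0.006,"ty":0,"tz":0,"ax":0,"ay":0,"az":0},{"tx":0,"ty":0,"tz":0,"ax":0,"ay":0,"az":0},{"tx":0,"ty":0,"tz":0,"ax":0,"ay":0,"az":0},{"tx":0,"ty":0,"tz":0,"ax":0,"ay":0,"az":0},{"tx":0,"ty":0,"tz":0,"ax":0,"ay":0,"az":0},{"tx":0,"ty":0,"tz":0,"ax":0,"ay":0,"az":0},{"tx":0,"ty":0,"tz":0,"ax":0,"ay":0,"az":0},{"tx":0,"ty":0,"tz":0,"ax":0,"ay":0,"az":0},{"tx":0,"ty":0,"tz":0,"ax":0,"ay":0,"az":0},{"tx":0,"ty":0,"tz":0,"ax":0,"ay":0,"az":0}]'
python3 - <<'E'
from h import *
F=[]
for i in range(10):
    read_camera('scene'); F.append(observe()['ft_force'])
print(np.mean(F,0),np.std(F,0),observe()['tcp_pos'])
E
```

```text
t: 23.6
tcp_pos: [0.5375, -0.1688, 0.0614]
tool_rot: [3.142, 0.001, -1.563]
ft_force: [0.0, 7.3, -2.9]
gripper_width: 0.029
gripper_force: 79.2
[ 0.19611204  6.59030394 -3.18463017] [0.50183466 0.59762144 0.39007761] [ 0.53753277 -0.16877213  0.06142502]
```

The pull averaged 6.6 N over more than a second against the bar. Now I'll ease the hook off the batten and lift straight up.

```bash
python3 -m jog '[{"tx":-0.02,"ty":0,"tz":0,"ax":0,"ay":0,"az":0},{"tx":-0.02,"ty":0,"tz":0,"ax":0,"ay":0,"az":0},{"tx":-0.03,"ty":0,"tz":0,"ax":0,"ay":0,"az":0},{"tx":-0.04,"ty":0,"tz":0,"ax":0,"ay":0,"az":0},{"tx":-0.03,"ty":0,"tz":0,"ax":0,"ay":0,"az":0},{"tx":0,"ty":0,"tz":0,"ax":0,"ay":0,"az":0},{"tx":0,"ty":0,"tz":-0.1,"ax":0,"ay":0,"az":0},{"tx":0,"ty":0,"tz":-0.2,"ax":0,"ay":0,"az":0},{"tx":0,"ty":0,"tz":-0.4,"ax":0,"ay":0,"az":0},{"tx":0,"ty":0,"tz":-0.6,"ax":0,"ay":0,"az":0}]'
python3 - <<'E'
from h import *
im,d,P=grab('scene'); s=observe(); print(s['tcp_pos'],s['ft_force'])
cv2.imwrite('pics/s6.png',cv2.resize(im[160:290,230:420,::-1],None,fx=4,fy=4,interpolation=cv2.INTER_CUBIC))
E
```

```text
t: 25.35
tcp_pos: [0.5371, -0.1639, 0.1143]
tool_rot: [3.141, 0.0, -1.563]
ft_force: [1.0, -0.5, -1.2]
gripper_width: 0.0291
gripper_force: 79.3
[ 0.53938655 -0.16462025  0.11843579] [ 0.53847395 -0.05175403  2.26020097]
```

View pics/s6.png

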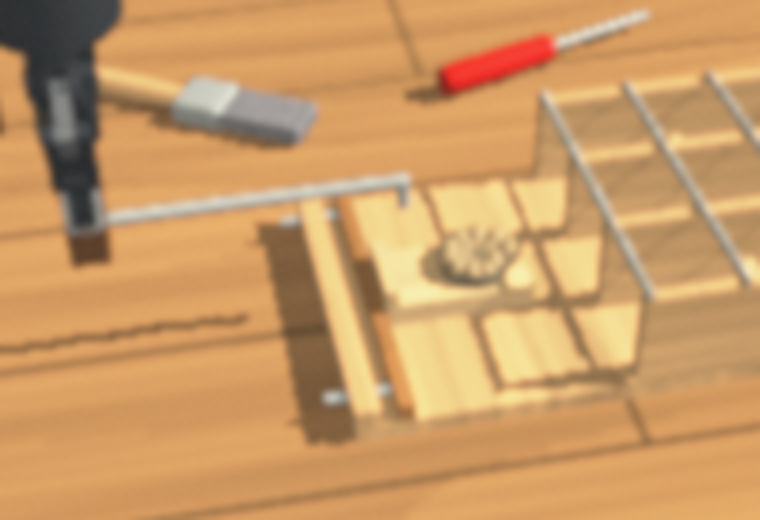

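The scene view shows the hook clear above, with the sled's front end resting against the orange bar and everything else in place. Next I'll carry the picker to open bench.

```bash
python3 -m jog '[{"tx":0.66,"ty":0.55,"tz":0,"ax":0,"ay":0,"az":0},{"tx":0.66,"ty":0.55,"tz":0,"ax":0,"ay":0,"az":0},{"tx":0.66,"ty":0.55,"tz":0,"ax":0,"ay":0,"az":0},{"tx":0.66,"ty":0.55,"tz":0,"ax":0,"ay":0,"az":0},{"tx":0,"ty":0,"tz":0.1,"ax":0,"ay":0,"az":0.88},{"tx":0,"ty":0,"tz":0.2,"ax":0,"ay":0,"az":0.88},{"tx":0,"ty":0,"tz":0.2,"ax":0,"ay":0,"az":0.88},{"tx":0,"ty":0,"tz":0.2,"ax":0,"ay":0,"az":0.88},{"tx":0,"ty":0,"tz":0.2,"ax":0,"ay":0,"az":0.88},{"tx":0,"ty":0,"tz":0.2,"ax":0,"ay":0,"az":0.88}]'
python3 -m jog '[{"tx":0,"ty":0,"tz":0.2,"ax":0,"ay":0,"az":0},{"tx":0,"ty":0,"tz":0.2,"ax":0,"ay":0,"az":0},{"tx":0,"ty":0,"tz":0.1,"ax":0,"ay":0,"az":0},{"tx":0,"ty":0,"tz":0,"ax":0,"ay":0,"az":0},{"tx":0,"ty":0,"tz":0,"ax":0,"ay":0,"az":0},{"tx":0,"ty":0,"tz":0,"ax":0,"ay":0,"az":0},{"tx":0,"ty":0,"tz":0,"ax":0,"ay":0,"az":0},{"tx":0,"ty":0,"tz":0,"ax":0,"ay":0,"az":0},{"tx":0,"ty":0,"tz":0,"ax":0,"ay":0,"az":0},{"tx":0,"ty":0,"tz":0,"ax":0,"ay":0,"az":0}]'
```

```text
t: 26.65
tcp_pos: [0.4505, -0.2703, 0.0699]
tool_rot: [-3.141, 0.0, -2.36]
ft_force: [-0.6, 0.1, -1.2]
gripper_width: 0.029
gripper_force: 79.5
t: 27.9
tcp_pos: [0.4503, -0.2702, 0.0497]
tool_rot: [-3.142, 0.0, -2.355]
ft_force: [-0.2, 0.2, -2.0]
gripper_width: 0.0294
gripper_force: 79.5
```

```bash
python3 -m jog '[{"tx":0,"ty":0,"tz":0.1,"ax":0,"ay":0,"az":0},{"tx":0,"ty":0,"tz":0.1,"ax":0,"ay":0,"az":0},{"tx":0,"ty":0,"tz":0.1,"ax":0,"ay":0,"az":0},{"tx":0,"ty":0,"tz":0.05,"ax":0,"ay":0,"az":0},{"tx":0,"ty":0,"tz":0.05,"ax":0,"ay":0,"az":0},{"tx":0,"ty":0,"tz":0.03,"ax":0,"ay":0,"az":0},{"tx":0,"ty":0,"tz":0.01,"ax":0,"ay":0,"az":0},{"tx":0,"ty":0,"tz":0,"ax":0,"ay":0,"az":0},{"tx":0,"ty":0,"tz":0,"ax":0,"ay":0,"az":0},{"tx":0,"ty":0,"tz":0,"ax":0,"ay":0,"az":0}]'
```

```text
t: 29.15
tcp_pos: [0.4504, -0.2702, 0.0322]
tool_rot: [-3.141, 0.0, -2.355]
ft_force: [-0.6, 0.2, -1.5]
gripper_width: 0.0291
gripper_force: 79.5
```

```bash
python3 -m jog '[{"tx":0,"ty":0,"tz":0.01,"ax":0,"ay":0,"az":0},{"tx":0,"ty":0,"tz":0.01,"ax":0,"ay":0,"az":0},{"tx":0,"ty":0,"tz":0,"ax":0,"ay":0,"az":0},{"tx":0,"ty":0,"tz":0,"ax":0,"ay":0,"az":0},{"tx":0,"ty":0,"tz":0,"ax":0,"ay":0,"az":0},{"tx":0,"ty":0,"tz":0,"ax":0,"ay":0,"az":0},{"tx":0,"ty":0,"tz":0,"ax":0,"ay":0,"az":0},{"tx":0,"ty":0,"tz":0,"ax":0,"ay":0,"az":0},{"tx":0,"ty":0,"tz":0,"ax":0,"ay":0,"az":0},{"tx":0,"ty":0,"tz":0,"ax":0,"ay":0,"az":0}]'
```

```text
t: 30.4
tcp_pos: [0.4503, -0.2702, 0.0315]
tool_rot: [-3.141, 0.0, -2.355]
ft_force: [-2.0, 2.2, 4.2]
gripper_width: 0.0292
gripper_force: 79.9
```

The picker is on the bench. Release and rise.

```bash
python3 -m jog '[{"tx":0,"ty":0,"tz":0,"ax":0,"ay":0,"az":0},{"tx":0,"ty":0,"tz":0,"ax":0,"ay":0,"az":0},{"tx":0,"ty":0,"tz":0,"ax":0,"ay":0,"az":0},{"tx":0,"ty":0,"tz":0,"ax":0,"ay":0,"az":0},{"tx":0,"ty":0,"tz":0,"ax":0,"ay":0,"az":0},{"tx":0,"ty":0,"tz":0,"ax":0,"ay":0,"az":0},{"tx":0,"ty":0,"tz":0,"ax":0,"ay":0,"az":0},{"tx":0,"ty":0,"tz":0,"ax":0,"ay":0,"az":0},{"tx":0,"ty":0,"tz":0,"ax":0,"ay":0,"az":0},{"tx":0,"ty":0,"tz":0,"ax":0,"ay":0,"az":0}]' -1
python3 -m jog '[{"tx":0,"ty":0,"tz":-0.2,"ax":0,"ay":0,"az":0},{"tx":0,"ty":0,"tz":-0.4,"ax":0,"ay":0,"az":0},{"tx":0,"ty":0,"tz":-0.6,"ax":0,"ay":0,"az":0},{"tx":0,"ty":0,"tz":-0.7,"ax":0,"ay":0,"az":0},{"tx":0,"ty":0,"tz":-0.7,"ax":0,"ay":0,"az":0},{"tx":0,"ty":0,"tz":-0.7,"ax":0,"ay":0,"az":0},{"tx":0,"ty":0,"tz":-0.5,"ax":0,"ay":0,"az":0},{"tx":0,"ty":0,"tz":-0.2,"ax":0,"ay":0,"az":0},{"tx":0,"ty":0,"tz":0,"ax":0,"ay":0,"az":0},{"tx":0,"ty":0,"tz":0,"ax":0,"ay":0,"az":0}]'
python3 - <<'E'
from h import *
im,d,P=grab('scene'); s=observe(); print(s['tcp_pos'],s['ft_force'])
cv2.imwrite('pics/s7.png',cv2.resize(im[130:330,100:500,::-1],None,fx=2,fy=2,interpolation=cv2.INTER_CUBIC))
E
```

```text
t: 31.65
tcp_pos: [0.4503, -0.2702, 0.0313]
tool_rot: [-3.142, -0.0, -2.355]
ft_force: [-0.2, -0.3, -0.0]
gripper_width: 0.0852
gripper_force: 0.0
t: 32.9
tcp_pos: [0.4498, -0.2699, 0.1903]
tool_rot: [3.14, -0.001, -2.355]
ft_force: [0.2, 0.0, -0.2]
gripper_width: 0.0857
gripper_force: 0.0
[ 0.44980033 -0.2699292   0.19027163] [0.55558559 0.76746812 0.28009708]
```

View pics/s7.png

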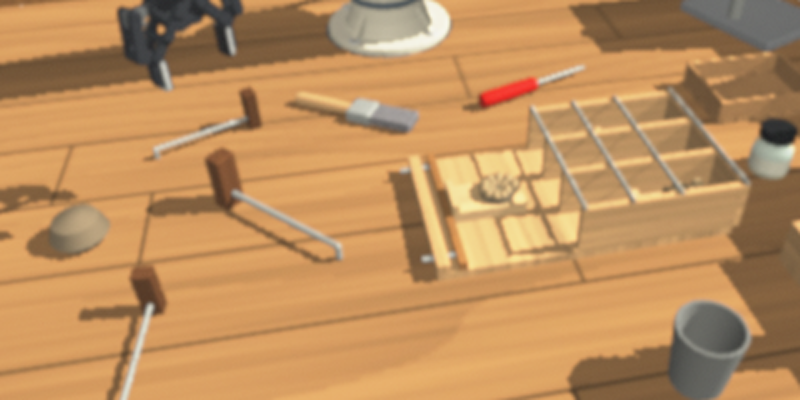

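The picture shows the picker standing flat on open bench (handle at (223,180), tip at (340,255)), the sled against the bar, and the bystanders undisturbed.

```bash
python3 -c "
from cell import *
print(hand_in())"
```

```text
the job is handed in; nothing more can be done
None
```

I drew the ammonite sled out to the buffer bar and held it there at about 6.6 N for over a second. Then I laid the picker flat on open bench clear of the rack and handed the job in at about 33 s; the last picture shows the sled resting against the bar, though I did not measure that contact after lifting the hook.

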